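# Two turns of the coffee mill

### The arm

A 6-joint arm with a two-finger parallel gripper is mounted at the origin on the work surface. World frame = base frame: x ahead of the robot, y to its left, z up, the work surface at z = 0. Lengths are in mm, angles in degrees, forces in N, time in s.
With the tool pointing down it reaches from about 375 to 925 mm from the base axis. Payload 5.7 kg.
Tool frame: the origin (TCP) lies midway between the tips of the shut fingers; the grasp point (between the pads) lies 19 mm behind it; z points along the fingers, y is the line along which they close (so a half turn about z gives the same grasp; the last joint's range is limited). The gripper opens to 88 mm and grips with 3 to 60 N. Pads are 20 mm wide; open, the fingers measure 115 mm over their backs; the gripper's body (75 mm by 178 mm) begins 61 mm behind the grasp point.
Start: joints at [68.864, 20.558, 86.54, -0, 72.909, -6.595], TCP at [150.644, 580.748, 222.623] pointing down, gripper open.
Joint ranges: [-170.27, 170.27], [-57.76, 135], [12.27, 136.19], [-55.21, 235.2], [11.17, 155.16], [-170.74, 170.74]. Speed limits (degrees/s): [136.94, 136.94, 180, 180, 180, 180].

### API

Orientations are given as [roll, pitch, yaw] about the fixed x, y, z axes, in that order (R = Rz(yaw) Ry(pitch) Rx(roll)).
In Python, from rig import status, eyes, ticket gives the robot as it stands.
- The arm moves only by the shell command python3 -m pendant 'ROWS' [FORCE]. ROWS is JSON, a list that holds one entry, the list of rows, each a list of 7 numbers: the turn, a rotation vector about the tool's x, y, z in degrees, then the shift along the tool's x, y, z in cm, then the finger opening in cm, from 0 to 8.78. A call has 1 to 8 rows; each row shifts and turns the commanded pose from where the row before left it, along the tool's axes as they then stand; what a row does not reach is not made up. A row lasts 1/10 s, in which the tool goes at most 50 mm and 8.59 degrees, less where a joint would pass 70% of its speed; a pose out of reach is approached as far as the arm can. A call is refused whole if a number of a shift passes 5 or a number of a turn 8.59, either way. A call with a gripper value outside its range is refused whole. The fingers move at their own pace and stop on an object; FORCE is the grip in N (left out, the last holds). Time passes only in rows, so rows that do not move let the fingers close. It gives the time, the measured TCP pose, the force, the opening and the grip force at its end, in the units of the state.
- status.observe(): the state, without advancing time (a new reading comes with each control period).
- eyes.get_image(name): name is "scene" or "top" or "wrist"; returns the picture (480x640x3 uint8, blue, green, red); there is no depth.
- eyes.camera_info(name): a dict with "mtx" (3x3 intrinsics, pixels), "R" (3x3) and "t" (3): a world point X has camera coordinates R X + t; the wrist camera has in their place "tool_from_camera" (4x4, takes a point from camera to tool coordinates, whose origin is the TCP and whose axes are the flange's). Camera axes: x right, y down, z forward; pixel columns grow to the right and rows downward; lengths in mm; the calibration is good to about 2 mm. A picture is of the moment at which its call begins: read the wrist's pose just before it. camera_info takes no time and is no camera call.
- ticket.hand_in(): hands the job in; it is judged then, once.
The state is a dict: "time": time; "joint_positions": joint angles; "qd": joint speeds; "joint_efforts": joint torques, N m; "position": TCP position; "tcp_rot": TCP orientation; "ft_force": force on the tool from outside, world axes, zero at the start; "moment": the same for the moment, N m; "grip_width": finger opening in mm; "grasp_force": force on a finger pad.
Only numpy, scipy, OpenCV 4.12 (cv2) and the standard library are available. Lean on these libraries where they do the work, as an engineer would, in place of code of your own. Each camera call takes 0.05 s, during which the arm holds its last target. There are 200 camera calls.

### The job

Clear the burrs of the empty coffee mill (the slim round one, not the wide salad spinner) by turning its hand crank two full turns clockwise as seen from above, so that the knob ends back where it began, then let go. Leave the salad spinner's crank as it is.

Things in the scene. Friction and masses are not known exactly. Their poses are not given: they have to be found in the camera images.
- mill: The coffee mill: a slim upright round mill of steel with a wooden collar and a dark steel dome, 112 mm across its foot, 96 mm across the collar, 158 mm high to the underside of its crank, fixed to the counter. Origin on the crank's vertical axis, at the counter. It may stand left or right and in any yaw.
- mill_knob (a point): Centre of the top face of the mill's upright wooden crank knob, 210 mm above the counter, 65 mm from the crank's axis. The knob is a cylinder 26 mm in diameter and 44 mm high that spins freely on its pin, so it can be held from above without turning the hand while it is led around the circle. Below it, 166 mm above the counter, it stands on the flat steel crank arm, 16 mm wide, whose top lies 164 mm above the counter; nothing of the mill is higher than 165 mm except the knob.
- mill_crank (a joint): Turn of the mill's crank in rad about its vertical axis, 0 at the start, growing clockwise as seen from above; it counts on over full turns (6.28 each), and stops only at -6.4 and 25.2. About 1 to 2 N at the knob turns it; it stays where it is left. A loosely held knob creeps out between the fingers over a turn: hold it firmly (some 30 N is fine) and follow the circle closely.
- spinner_knob (a point): Centre of the top of the salad spinner's plastic crank knob (26 mm in diameter, 192 mm above the counter, 65 mm from that crank's axis). The spinner, a wide low white bowl with a grey lid, 238 mm across and 136 mm high, fixed to the counter, is a bystander that stands on the other side from the mill.

How it is judged (in metres and radians):
On the way:
1. the mill's crank has made its first full turn clockwise (value of joint mill_crank above 6.1 rad).
At the end, for the whole second after the job is handed in: The mill's crank stands two full turns (12.57 rad, within 0.45 rad) clockwise of its start and is at rest, and the salad spinner's knob is within 30 mm of where it was (value of joint mill_crank between 12.116 and 13.016 rad and velocity of joint mill_crank between -0.1 and 0.1 rad/s and distance of spinner_knob from where it was at the start of the episode below 0.03 m); the robot touches nothing.
It fails at once if the salad spinner's crank is turned (its knob moved by more than 30 mm) (distance of spinner_knob from where it was at the start of the episode above 0.03 m).
It also fails if it takes over 64 s, if anything falls off the work surface, if the arm or the gripper's body presses on something with over 40 N, if the wrist force passes 120 N, or if a joint passes its speed limit or range.

## Working session

There is one attempt and no reset: what is moved stays moved. The work goes in short steps, Python scripts to look and compute and a shell command to move; the robot and the scene stay as the last step left them, time stands still between calls to the robot, and variables do not carry over. Pictures are saved under pics/ and viewed, at most 10 in all, crops included, and the job is handed in when it is done.

```bash
mkdir -p pics; python3 - <<'E'
from rig import status, eyes
import cv2, numpy as np
s=status.observe(); print({k:s[k] for k in("time","position","tcp_rot","grip_width")})
for n in("top","scene"):
    cv2.imwrite(f"pics/{n}0.png",eyes.get_image(n)); c=eyes.camera_info(n); print(n,c["mtx"],c["R"],c["t"])
E
```

```text
{'time': 0.0, 'position': array([150.42641528, 580.14422335, 221.81538928]), 'tcp_rot': array([-1.79896264e+02, -1.09186556e-02,  1.65456008e+02]), 'grip_width': 87.71659108019126}
top [[487.93222218   0.         321.18557197]
 [  0.         487.93222218 235.25319863]
 [  0.           0.           1.        ]] [[ 0.00666008 -0.99991512  0.01119799]
 [-0.99487043 -0.007756   -0.10085966]
 [ 0.10093795 -0.01046881 -0.99483764]] [ -1.70417333 560.75167608 879.11848321]
scene [[533.6907288    0.         319.73680435]
 [  0.         533.6907288  242.75394944]
 [  0.           0.           1.        ]] [[-0.65820476  0.75262796  0.01782273]
 [ 0.55035224  0.49719011 -0.67075659]
 [-0.51369145 -0.4316864  -0.74146338]] [ 364.73213458 -203.11872474 1160.24684433]
```

View pics/top0.png

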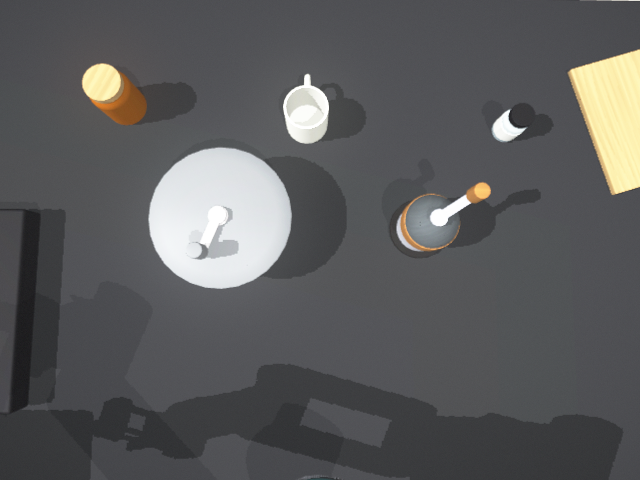

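View pics/scene0.png

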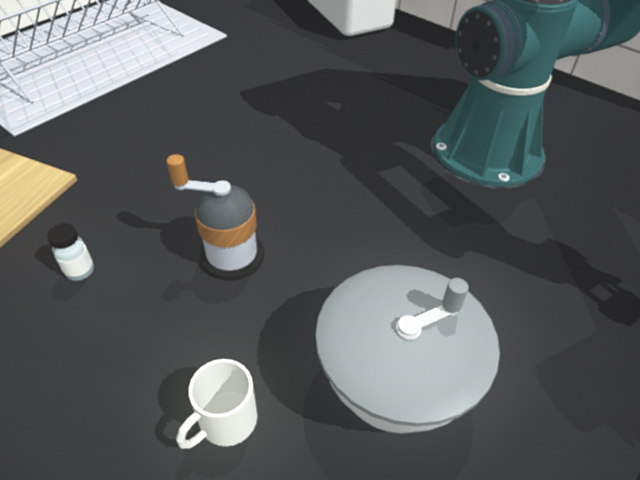

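The top view shows the mill hub at about (439,218) and its orange knob top at about (482,190). The spinner is on the left, hub (219,215) and knob (196,250). In the scene view the mill's knob top is at about (176,160) and its hub at (222,188).

```bash
cat > h.py <<'E'
import numpy as np, cv2
from rig import eyes
def ray(c,u,v,z):
    K,R,t=(np.array(c[k]) for k in("mtx","R","t"))
    o=-R.T@t.ravel(); d=R.T@np.linalg.inv(K)@[u,v,1]
    return o+d*(z-o[2])/d[2]
E
python3 - <<'E'
from h import *
for n,box in(("top",(455,170,510,215)),("scene",(155,145,200,195))):
    im=cv2.imread(f"pics/{n}0.png"); c=eyes.camera_info(n)
    x0,y0,x1,y1=box; sub=im[y0:y1,x0:x1]; hsv=cv2.cvtColor(sub,cv2.COLOR_BGR2HSV)
    m=cv2.inRange(hsv,(5,120,60),(25,255,255)); ys,xs=np.nonzero(m)
    print(n,"bbox",xs.min()+x0,xs.max()+x0,ys.min()+y0,ys.max()+y0,"centroid",xs.mean()+x0,ys.mean()+y0, "mid z188",ray(c,xs.mean()+x0,ys.mean()+y0,188).round(1))
    br=m.astype(bool)&(sub[...,2]>200); ys,xs=np.nonzero(br)
    if len(xs): print(" bright",len(xs),xs.mean()+x0,ys.mean()+y0,ray(c,xs.mean()+x0,ys.mean()+y0,210).round(1))
    S=cv2.resize(sub,None,fx=6,fy=6,interpolation=0); cv2.imwrite(f"pics/k_{n}.png",S)
    box2=(425,205,455,230) if n=="top" else (205,175,235,200)
    x0,y0,x1,y1=box2; w=(im[y0:y1,x0:x1].min(2)>170)
    w=cv2.morphologyEx(w.astype(np.uint8),cv2.MORPH_OPEN,cv2.getStructuringElement(2,(11,11)))
    ys,xs=np.nonzero(w)
    if len(xs): print(" hub",len(xs),xs.mean()+x0,ys.mean()+y0,ray(c,xs.mean()+x0,ys.mean()+y0,165).round(1))
a=cv2.imread("pics/k_top.png");b=cv2.imread("pics/k_scene.png")
h=max(a.shape[0],b.shape[0]); p=lambda q:cv2.copyMakeBorder(q,0,h-q.shape[0],0,0,0)
cv2.imwrite("pics/k.png",np.hstack([p(a),p(b)]))
E
```

```text
top bbox 467 490 183 202 centroid 478.20402298850576 192.32183908045977 mid z188 [ 613.4 -239.   188. ]
 bright 214 481.5 190.39719626168224 [ 612.1 -236.6  210. ]
 hub 347 441.7348703170029 215.0806916426513 [ 580.6 -187.6  165. ]
scene bbox 167 187 154 184 centroid 176.97314049586777 169.11983471074382 mid z188 [ 612.9 -241.   188. ]
 bright 107 175.11214953271028 159.58878504672896 [ 614.9 -236.6  210. ]
 hub 185 221.32432432432432 187.14054054054054 [ 579.7 -182.1  165. ]
```

View pics/k.png

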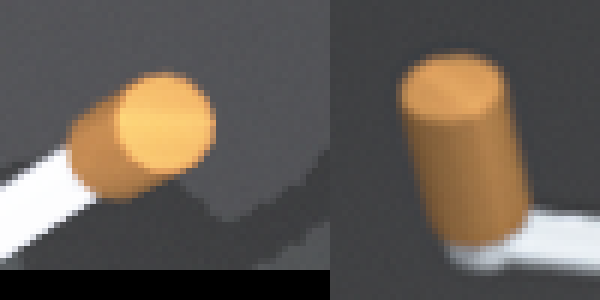

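Knob at about (613,-238,210) and hub at about (578,-183), which are 65 mm apart as stated. I'll rise, turn to yaw 180 and head over.

```bash
python3 -m pendant '[[[0,0,-7.27,0,0,-4.5,8.7],[0,0,-7.27,0,0,-4.5,8.7],[0,0,0,0,0,-4,8.7],[0,0,0,-2.4,-4.2,0,8.7],[0,0,0,-2.4,-4.2,0,8.7],[0,0,0,-2.4,-4.2,0,8.7],[0,0,0,-2.4,-4.2,0,8.7],[0,0,0,-2.4,-4.2,0,8.7]]]'; python3 -c "
from rig import eyes;print(eyes.camera_info('wrist'))"
```

```text
time: 0.9
position: [270.9, 368.9, 352.3]
tcp_rot: [-180.0, -0.0, -180.0]
ft_force: [1.3, 0.6, -0.0]
grip_width: 87.4
grasp_force: 0.0
{'mtx': array([[342.78654964,   0.        , 322.62089189],
       [  0.        , 342.78654964, 240.63396413],
       [  0.        ,   0.        ,   1.        ]]), 'tool_from_camera': array([[-6.71041726e-04, -9.62730736e-01, -2.70460865e-01,
         7.38700114e+01],
       [ 9.99999772e-01, -6.25282054e-04, -2.55354210e-04,
        -5.57853736e-01],
       [ 7.67230216e-05, -2.70460975e-01,  9.62730936e-01,
        -1.62237027e+02],
       [ 0.00000000e+00,  0.00000000e+00,  0.00000000e+00,
         1.00000000e+00]])}
```

```bash
python3 -m pendant '[[[0,0,0,-2.22,-4.38,0,8.7],[0,0,0,-2.22,-4.38,0,8.7],[0,0,0,-2.22,-4.38,0,8.7],[0,0,0,-2.22,-4.38,0,8.7],[0,0,0,-2.22,-4.38,0,8.7],[0,0,0,-2.22,-4.38,0,8.7],[0,0,0,-2.22,-4.38,0,8.7],[0,0,0,-2.22,-4.38,0,8.7]]]' >/dev/null;  python3 -m pendant '[[[0,0,0,-2.22,-4.38,0,8.7],[0,0,0,-2.22,-4.38,0,8.7],[0,0,0,-2.22,-4.38,0,8.7],[0,0,0,-2.22,-4.38,0,8.7],[0,0,0,-2.22,-4.38,0,8.7],[0,0,0,0,0,0,8.7],[0,0,0,0,0,0,8.7]]]'
cat >> h.py <<'E'
from rig import status
from scipy.spatial.transform import Rotation
def wcam():
    s=status.observe(); c=eyes.camera_info("wrist"); T=np.array(c["tool_from_camera"])
    Rw=Rotation.from_euler("xyz",s["tcp_rot"],degrees=True).as_matrix()
    R=(Rw@T[:3,:3]).T; o=Rw@T[:3,3]+s["position"]
    return dict(mtx=c["mtx"],R=R,t=-R@o), eyes.get_image("wrist")
E
python3 - <<'E'
from h import *
import pickle
c,im=wcam(); cv2.imwrite("pics/w1.png",im); pickle.dump(c,open("w1.pkl","wb"))
E
```

```text
time: 2.4
position: [558.9, -199.2, 351.5]
tcp_rot: [179.9, -0.1, 179.9]
ft_force: [0.1, 0.2, -0.1]
grip_width: 87.1
grasp_force: 0.0
```

View pics/w1.png

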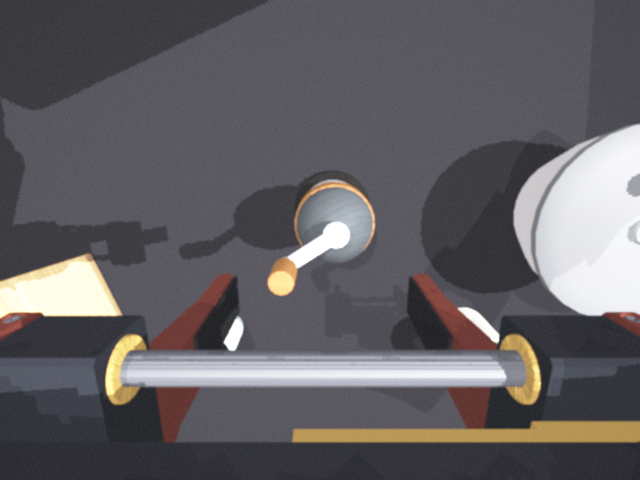

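The wrist view shows the mill hub at (336,235) and the knob with its top face near (281,281). The fingers are clear on both sides.

```bash
python3 - <<'E'
from h import *
import pickle
c=pickle.load(open("w1.pkl","rb")); im=cv2.imread("pics/w1.png")
hsv=cv2.cvtColor(im,cv2.COLOR_BGR2HSV)
def big(m):
    n,l,s,ce=cv2.connectedComponentsWithStats(m); i=1+s[1:,4].argmax(); return l==i
roi=np.zeros(im.shape[:2],np.uint8); roi[255:300,260:305]=255
m=big(cv2.inRange(hsv,(5,100,60),(25,255,255))&roi); v=im[...,2]
print("knob rows",np.nonzero(m)[0].min(),np.nonzero(m)[0].max(),"cols",np.nonzero(m)[1].min(),np.nonzero(m)[1].max())
thr,_=cv2.threshold(v[m].reshape(-1,1),0,255,cv2.THRESH_OTSU)
t=m&(v>thr); ys,xs=np.nonzero(t); print(thr,len(xs)); (u,w),r=cv2.minEnclosingCircle(np.c_[xs,ys].astype(np.float32)); print("top",xs.mean(),ys.mean(),u,w,r)
k=ray(c,xs.mean(),ys.mean(),210); print(k.round(1))
ys,xs=np.nonzero(m); print("all at 188",ray(c,xs.mean(),ys.mean(),188).round(1))
hub=(im[...,:3].min(2)>150).astype(np.uint8); hub[:215]=0;hub[255:]=0;hub[:,:300]=0;hub[:,365:]=0
for s in(17,21,23,25):
    o=cv2.morphologyEx(hub,cv2.MORPH_OPEN,cv2.getStructuringElement(2,(s,s))); ys,xs=np.nonzero(o)
    if len(xs): h=ray(c,xs.mean(),ys.mean(),165); print(s,len(xs),xs.mean(),ys.mean(),h.round(1),np.linalg.norm((k-h)[:2]),np.degrees(np.arctan2(*(k-h)[1::-1])))
# arm direction from white pixels between
arm=(im.min(2)>150).astype(np.uint8); arm[:240]=0;arm[270:]=0;arm[:,:290]=0;arm[:,320:if_]=0 if (if_:=640) else 0
p=np.argwhere(arm)[:,::-1]; P=np.array([ray(c,*q,164)[:2] for q in p]); l=cv2.fitLine(P.astype(np.float32),2,0,.01,.01).ravel(); print("arm",l,np.degrees(np.arctan2(l[1],l[0])))
E
cp pics/top0.png /dev/null
```

```text
knob rows 258 295 cols 267 296
211.0 343
top 284.06705539358603 278.14868804664724 282.5 277.0 18.200374603271484
[ 607.  -236.4  210. ]
all at 188 [ 611.7 -240.4  188. ]
17 1422 339.1174402250352 233.79043600562588 [ 575.2 -182.3  165. ] 62.69577460517752 -59.589621818519525
21 1184 343.12331081081084 231.58868243243242 [ 572.9 -178.2  165. ] 67.5000681990395 -59.647823294378895
23 1163 343.38521066208085 231.59587274290627 [ 572.9 -177.9  165. ] 67.73310954933906 -59.771566800847125
25 1156 343.18252595155707 231.58391003460207 [ 572.9 -178.1  165. ] 67.55614245195555 -59.67077164898083
arm [   0.6136579    -0.78957206  596.9813     -218.10219   ] -52.145535
```

```bash
python3 -c "
import cv2;i=cv2.imread('pics/w1.png')[165:305,255:385];cv2.imwrite('pics/w1c.png',cv2.resize(i,None,fx=4,fy=4,interpolation=cv2.INTER_NEAREST))"
```

```text
(no output)
```

View pics/w1c.png

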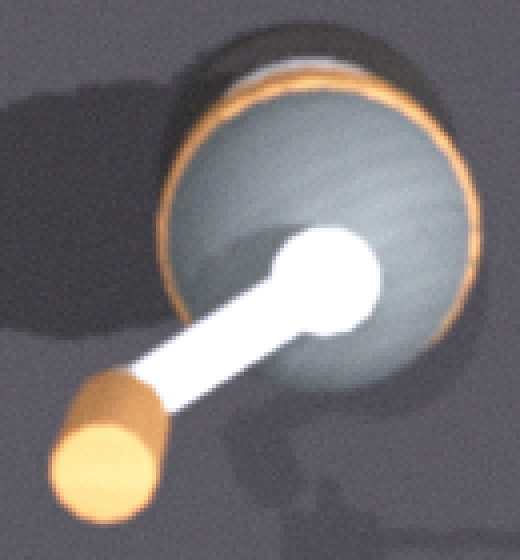

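The crop shows the knob's top face centred at image pixel (281,283) and the hub disc at (336.7,235). The earlier hub mask leaked into the dome, so I'm using these values.

```bash
python3 - <<'E'
from h import *
import pickle
c=pickle.load(open("w1.pkl","rb")); t=eyes.camera_info("top"); s=eyes.camera_info("scene")
im=cv2.imread("pics/w1.png"); hub=(im.min(2)>225).astype(np.uint8); hub[:,:300]=0;hub[:,365:]=0;hub[:210]=0;hub[260:]=0
ys,xs=np.nonzero(cv2.morphologyEx(hub,cv2.MORPH_OPEN,cv2.getStructuringElement(2,(21,21)))); print(len(xs),xs.mean(),ys.mean())
for n,cc,k,h in(("w",c,(281,283),(336.7,235)),("t",t,(482,190.3),(439,217.8)),("s",s,(175.3,159.5),(222,188))):
    K=ray(cc,*k,210);H=ray(cc,*h,166); d=(K-H)[:2]; print(n,K.round(1),H.round(1),np.linalg.norm(d),np.degrees(np.arctan2(d[1],d[0])))
print(status.observe()["position"])
E
```

```text
573 335.91273996509597 235.00349040139616
w [ 611.9 -239.5  210. ] [ 576.3 -184.9  166. ] 65.18412268873125 -56.86254153534458
t [ 612.2 -237.4  210. ] [ 576.1 -182.9  166. ] 65.3568306711561 -56.4180094512869
s [ 614.5 -236.6  210. ] [ 581. -179.  166.] 66.64085295319875 -59.769112051636064
[ 558.60786092 -198.14026233  351.9506402 ]
```

```bash
python3 -m pendant '[[[0,0,0,-2.65,-2,0,8.7],[0,0,0,-2.65,-2,0,8.7],[0,0,0,0,0,4.5,8.7],[0,0,0,0,0,4.5,8.7],[0,0,0,0,0,4,8.7],[0,0,0,0,0,3,8.7],[0,0,0,0,0,1.6,8.7],[0,0,0,0,0,0,8.7]]]' 30; python3 - <<'E'
from h import *
import pickle
c,im=wcam(); cv2.imwrite("pics/w2.png",im)
E
```

```text
time: 3.25
position: [609.8, -235.7, 174.2]
tcp_rot: [179.8, -0.3, -179.9]
ft_force: [-1.2, 0.7, 0.4]
grip_width: 87.2
grasp_force: 0.0
```

View pics/w2.png

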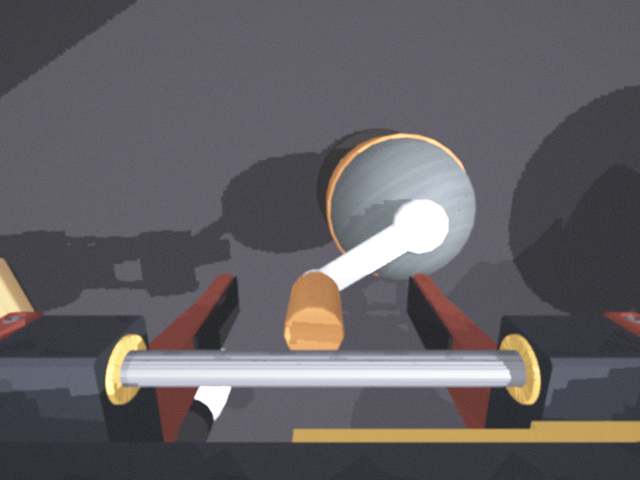

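The knob sits between the fingers, at column 315 against a finger midline of 323, so it is about 3 mm off. I'll correct that and close at 30 N.

```bash
python3 -m pendant '[[[0,0,0,-0.2,-0.3,0,8.7],[0,0,0,0,0,0,2],[0,0,0,0,0,0,2],[0,0,0,0,0,0,2],[0,0,0,0,0,0,2],[0,0,0,0,0,0,2],[0,0,0,0,0,0,2],[0,0,0,0,0,0,2]]]' 30; python3 - <<'E'
from rig import status
import numpy as np
s=status.observe();print(s["position"],s["grip_width"])
for a0 in(-57,):
    for i in range(36):
        a,b=np.radians([a0-10*i,a0-10*i-10]); d=6.5*np.array([np.cos(b)-np.cos(a),np.sin(b)-np.sin(a)])
        print(i+1,(-d[0]).round(2),d[1].round(2),end=" | ")
E
```

```text
time: 4.1
position: [614.2, -241.7, 176.6]
tcp_rot: [180.0, -0.0, 180.0]
ft_force: [-0.3, 0.2, -0.0]
grip_width: 34.7
grasp_force: 0.0
[ 614.17568107 -241.66202065  176.63684122] 34.73778024577487
1 1.0 -0.53 | 2 1.08 -0.35 | 3 1.12 -0.16 | 4 1.13 0.04 | 5 1.11 0.24 | 6 1.05 0.42 | 7 0.96 0.6 | 8 0.84 0.76 | 9 0.7 0.89 | 10 0.53 1.0 | 11 0.35 1.08 | 12 0.16 1.12 | 13 -0.04 1.13 | 14 -0.24 1.11 | 15 -0.42 1.05 | 16 -0.6 0.96 | 17 -0.76 0.84 | 18 -0.89 0.7 | 19 -1.0 0.53 | 20 -1.08 0.35 | 21 -1.12 0.16 | 22 -1.13 -0.04 | 23 -1.11 -0.24 | 24 -1.05 -0.42 | 25 -0.96 -0.6 | 26 -0.84 -0.76 | 27 -0.7 -0.89 | 28 -0.53 -1.0 | 29 -0.35 -1.08 | 30 -0.16 -1.12 | 31 0.04 -1.13 | 32 0.24 -1.11 | 33 0.42 -1.05 | 34 0.6 -0.96 | 35 0.76 -0.84 | 36 0.89 -0.7 |
```

```bash
python3 -m pendant '[[[0,0,0,0,0,0,2],[0,0,0,0,0,0,2],[0,0,0,0,0,0,2],[0,0,0,0,0,0,2]]]' 35; python3 - <<'E'
from rig import status
import numpy as np
print(status.observe()["position"],status.observe()["ft_force"])
E
```

```text
time: 4.5
position: [614.1, -241.2, 176.6]
tcp_rot: [180.0, -0.0, -180.0]
ft_force: [-0.2, 2.7, 0.5]
grip_width: 25.6
grasp_force: 35.0
[ 614.06939309 -241.22535433  176.56293709] [-0.24621185  2.71111267  0.46663945]
```

The knob is gripped at 25.6 mm and 35 N. Now the first 80°.

```bash
python3 -m pendant '[[[0,0,0,1.0,-0.53,0,2],[0,0,0,1.08,-0.35,0,2],[0,0,0,1.12,-0.16,0,2],[0,0,0,1.13,0.04,0,2],[0,0,0,1.11,0.24,0,2],[0,0,0,1.05,0.42,0,2],[0,0,0,0.96,0.6,0,2],[0,0,0,0.84,0.76,0,2]]]'
```

```text
time: 5.3
position: [533.1, -229.7, 176.7]
tcp_rot: [179.8, 0.3, 179.9]
ft_force: [11.8, 9.3, -7.4]
grip_width: 25.7
grasp_force: 35.0
```

```bash
python3 -m pendant '[[[0,0,0,-0.07,0.07,0,2],[0,0,0,0,0,0,2]]]'
```

```text
time: 5.5
position: [533.0, -229.2, 176.6]
tcp_rot: [179.9, 0.2, 180.0]
ft_force: [7.1, 6.8, -3.8]
grip_width: 25.5
grasp_force: 35.0
```

```bash
python3 -m pendant '[[[0,0,0,0.6,0.99,0,2],[0,0,0,0.43,1.1,0,2],[0,0,0,0.35,1.08,0,2],[0,0,0,0.16,1.12,0,2],[0,0,0,-0.04,1.13,0,2],[0,0,0,-0.24,1.11,0,2],[0,0,0,-0.42,1.05,0,2],[0,0,0,-0.6,0.96,0,2]]]'
```

```text
time: 6.3
position: [530.1, -144.7, 176.7]
tcp_rot: [-180.0, 0.0, -180.0]
ft_force: [2.5, -3.9, -4.0]
grip_width: 25.4
grasp_force: 35.0
```

```bash
python3 -m pendant '[[[0,0,0,-0.8,0.81,0,2],[0,0,0,-0.89,0.7,0,2],[0,0,0,-1.0,0.53,0,2],[0,0,0,-1.08,0.35,0,2],[0,0,0,-1.12,0.16,0,2],[0,0,0,-1.13,-0.04,0,2],[0,0,0,-1.11,-0.24,0,2],[0,0,0,-1.05,-0.42,0,2]]]'
```

```text
time: 7.1
position: [611.3, -127.4, 176.5]
tcp_rot: [-180.0, -0.1, -180.0]
ft_force: [-5.4, -6.0, 0.6]
grip_width: 25.5
grasp_force: 35.0
```

```bash
python3 -m pendant '[[[0,0,0,-0.91,-0.7,0,2],[0,0,0,-0.84,-0.76,0,2],[0,0,0,-0.7,-0.89,0,2],[0,0,0,-0.53,-1.0,0,2],[0,0,0,-0.35,-1.08,0,2],[0,0,0,-0.16,-1.12,0,2],[0,0,0,0.04,-1.13,0,2],[0,0,0,0.24,-1.11,0,2]]]'
```

```text
time: 7.9
position: [643.1, -205.2, 176.5]
tcp_rot: [179.9, -0.0, 180.0]
ft_force: [-4.4, 2.7, 1.1]
grip_width: 25.3
grasp_force: 35.0
```

```bash
python3 -m pendant '[[[0,0,0,0.47,-1.03,0,2],[0,0,0,0.6,-0.96,0,2],[0,0,0,0.76,-0.84,0,2],[0,0,0,0.89,-0.7,0,2],[0,0,0,1.0,-0.53,0,2],[0,0,0,1.08,-0.35,0,2],[0,0,0,1.12,-0.16,0,2],[0,0,0,1.13,0.04,0,2]]]'
```

```text
time: 8.7
position: [572.9, -249.8, 176.6]
tcp_rot: [180.0, 0.1, 180.0]
ft_force: [2.7, 6.3, -2.3]
grip_width: 25.6
grasp_force: 35.0
```

First full turn passed, tracking well. Second turn next.

```bash
python3 -m pendant '[[[0,0,0,1.11,0.31,0,2],[0,0,0,1.05,0.42,0,2],[0,0,0,0.96,0.6,0,2],[0,0,0,0.84,0.76,0,2],[0,0,0,0.7,0.89,0,2],[0,0,0,0.53,1.0,0,2],[0,0,0,0.35,1.08,0,2],[0,0,0,0.16,1.12,0,2]]]'
```

```text
time: 9.5
position: [516.0, -187.8, 176.8]
tcp_rot: [-179.9, 0.0, -180.0]
ft_force: [4.7, -1.1, -8.6]
grip_width: 25.1
grasp_force: 35.0
```

```bash
python3 -m pendant '[[[0,0,0,-0.08,1.13,0,2],[0,0,0,-0.24,1.11,0,2],[0,0,0,-0.42,1.05,0,2],[0,0,0,-0.6,0.96,0,2],[0,0,0,-0.76,0.84,0,2],[0,0,0,-0.89,0.7,0,2],[0,0,0,-1.0,0.53,0,2],[0,0,0,-1.08,0.35,0,2]]]'
```

```text
time: 10.3
position: [567.4, -121.5, 176.7]
tcp_rot: [-180.0, -0.0, -180.0]
ft_force: [0.8, -7.2, -4.5]
grip_width: 25.7
grasp_force: 35.0
```

```bash
python3 -m pendant '[[[0,0,0,-1.12,0.09,0,2],[0,0,0,-1.13,-0.04,0,2],[0,0,0,-1.11,-0.24,0,2],[0,0,0,-1.05,-0.42,0,2],[0,0,0,-0.96,-0.6,0,2],[0,0,0,-0.84,-0.76,0,2],[0,0,0,-0.7,-0.89,0,2],[0,0,0,-0.53,-1.0,0,2]]]'
```

```text
time: 11.1
position: [641.4, -160.8, 176.6]
tcp_rot: [180.0, -0.0, 180.0]
ft_force: [-3.5, -0.6, -0.4]
grip_width: 25.5
grasp_force: 35.0
```

```bash
python3 -m pendant '[[[0,0,0,-0.3,-1.08,0,2],[0,0,0,-0.16,-1.12,0,2],[0,0,0,0.04,-1.13,0,2],[0,0,0,0.24,-1.11,0,2],[0,0,0,0.42,-1.05,0,2],[0,0,0,0.6,-0.96,0,2],[0,0,0,0.76,-0.84,0,2],[0,0,0,0.89,-0.7,0,2]]]'
```

```text
time: 11.9
position: [615.4, -240.4, 176.6]
tcp_rot: [180.0, -0.0, 180.0]
ft_force: [-0.7, 4.9, -0.8]
grip_width: 25.3
grasp_force: 35.0
```

```bash
python3 -m pendant '[[[0,0,0,0,0,0,2],[0,0,0,0,0,0,2],[0,0,0,0,0,0,2]]]'
```

```text
time: 12.2
position: [616.1, -240.0, 176.7]
tcp_rot: [-180.0, -0.0, -180.0]
ft_force: [-1.8, 1.9, -2.1]
grip_width: 25.1
grasp_force: 35.0
```

The knob is back where it began, within about 2 mm. Releasing and rising.

```bash
python3 -m pendant '[[[0,0,0,0,0,0,8.7],[0,0,0,0,0,0,8.7],[0,0,0,0,0,0,8.7],[0,0,0,0,0,0,8.7],[0,0,0,0,0,0,8.7],[0,0,0,0,0,0,8.7],[0,0,0,0,0,0,8.7],[0,0,0,0,0,-2,8.7]]]'; python3 -m pendant '[[[0,0,0,0,0,-4,8.7],[0,0,0,0,0,-4,8.7],[0,0,0,0,0,-4,8.7],[0,0,0,0,0,-3,8.7],[0,0,0,4,0,0,8.7],[0,0,0,4,0,0,8.7],[0,0,0,0,0,0,8.7],[0,0,0,0,0,0,8.7]]]'
python3 - <<'E'
from h import *
cv2.imwrite("pics/top1.png",eyes.get_image("scene"))
E
```

```text
time: 13.0
position: [614.3, -239.2, 194.1]
tcp_rot: [179.9, -0.3, 180.0]
ft_force: [0.3, 0.4, 0.2]
grip_width: 85.2
grasp_force: 0.0
time: 13.8
position: [536.0, -240.1, 347.2]
tcp_rot: [-180.0, 0.1, 179.9]
ft_force: [0.7, 0.1, 0.0]
grip_width: 87.3
grasp_force: 0.0
```

View pics/top1.png

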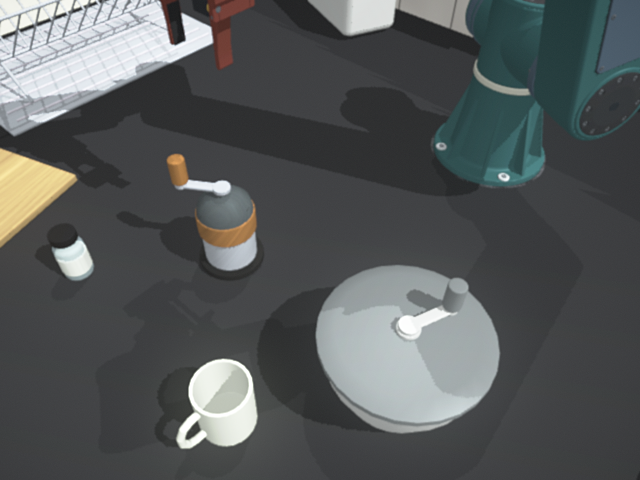

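The mill knob is back at (176,160), the spinner's knob is unchanged at (457,290), and the gripper is clear of everything.

```bash
python3 -c "
from rig import ticket;print(ticket.hand_in())"
```

```text
the job is handed in; nothing more can be done
None
```

I turned the mill's crank two full turns clockwise, let go with the knob back at its start (within about 2 mm), left the salad spinner's crank untouched, and handed the job in at about 14 s; no verdict was shown.

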